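# Hang the scale plate under the instrument head

## Robot

A 6-joint arm with a two-finger parallel gripper is mounted at the origin on the work surface. World frame = base frame: x ahead of the robot, y to its left, z up, the work surface at z = 0. Lengths are in m, angles in degrees, forces in N, time in s.
With the tool pointing down it reaches from about 0.25 to 0.725 m from the base axis. Payload 9.7 kg.
Tool frame: the origin (TCP) lies at the very end of the fingers, on their centre line; the grasp point (between the pads) lies 19 mm behind it; z points along the fingers, y is the line along which they close (so a half turn about z gives the same grasp; the last joint's range is limited). The gripper opens to 85 mm and grips with 20 to 120 N. Pads are 22 mm wide; open, the fingers measure 114 mm over their backs; the gripper's body (76 mm by 85 mm) begins 54 mm behind the grasp point. The pads swing forward as they close: fully open they stand 13 mm farther back than shut.
Start: joints at [77.292, 4.979, 10.078, 95.1, 0, 90], TCP at [0.121, 0.537, 0.21] pointing down, gripper open.
Joint ranges: [-179.16, 179.16], [-48.56, 103.87], [-65.8, 70.77], [-126.05, 130.52], [-82.76, 87.17], [-180, 180]. Speed limits (degrees/s): [127.2, 127.2, 147.25, 180, 180, 180].

## Interface

Orientations are given as [roll, pitch, yaw] about the fixed x, y, z axes, in that order (R = Rz(yaw) Ry(pitch) Rx(roll)).
In Python, from workcell import telemetry, optics, workorder gives the robot as it stands.
- The arm moves only by the shell command python3 -m handwheel 'ROWS' [FORCE]. ROWS is JSON, a list of rows, each an object of numbers: "tx", "ty", "tz": the shift along the tool's x, y, z in m; "ax", "ay", "az": the turn, a rotation vector about the tool's x, y, z in degrees; "jaw": the gripper command: -1 is shut, 1 is fully open, values between are in proportion. A call has exactly 10 rows; each row shifts and turns the commanded pose from where the row before left it, along the tool's axes as they then stand; what a row does not reach is not made up. A row lasts 1/8 s, in which the tool goes at most 62.5 mm and 10.7 degrees, less where a joint would pass 70% of its speed; a pose out of reach is approached as far as the arm can. A call is refused whole if a number of a shift passes 0.0625 or a number of a turn 10.7, either way. A call with a gripper value outside its range is refused whole. The fingers move at their own pace and stop on an object; FORCE is the grip in N (left out, the last holds). Time passes only in rows, so rows that do not move let the fingers close, or fill a call up. It gives the time, the measured TCP pose, the force, the opening and the grip force at its end, in the units of the state.
- telemetry.get_obs(): the state, without advancing time (a new reading comes with each control period).
- optics.camera(name): name is "side" or "top"; returns a dict with "color" (480x640x3 uint8, red, green, blue), "K" (3x3 intrinsics, pixels), "extrinsics" (4x4, takes a point from camera to world coordinates). Camera axes: x right, y down, z forward; pixel columns grow to the right and rows downward; lengths in m; the calibration is good to about 2 mm. A picture is of the moment at which its call begins. There is no depth.
- workorder.job_done(): hands the job in; it is judged then, once.
The state is a dict: "time": time; "q": joint angles; "qd": joint speeds; "joint_efforts": joint torques, N m; "ee_pos": TCP position; "tcp_rot": TCP orientation; "wrist_force": force on the tool from outside, world axes, zero at the start; "torque": the same for the moment, N m; "opening": finger opening in m; "grasp_force": force on a finger pad.
Only numpy, scipy, OpenCV 4.12 (cv2) and the standard library are available. Lean on these libraries where they do the work, as an engineer would, in place of code of your own. Each camera call takes 0.05 s, during which the arm holds its last target. There are 200 camera calls.

## Task

Take the lid off the grey box by its knob and lay it flat, knob up, on the middle of the rubber mat. Then take the scale plate out of the box and hang it by its hole on the hook under the red instrument, with the graduated face outward, away from the stand. Put things down without dropping them and leave everything else on the bench where it is.

Things in the scene. Friction and masses are not known exactly. Their poses are not given: they have to be found in the camera images.
- lid: loose grey lid on the box: plate 136 x 156 mm (x, y) lying 6 to 12 mm above the origin, over a 110 x 130 x 6 mm pad that drops into the box's mouth with 5 mm play all round. Origin under the pad's centre, z up. On its centre a round black knob: neck 14 mm across up to 22 mm above the origin, head 28 mm across from 26 to 44 mm. 150 to 290 g
- lid_knob (a point): centre of the top of the lid's knob, 44 mm above the lid's origin
- box: fixed grey open box, 130 (x) x 150 (y) x 86 mm outside, walls and floor 5 mm; origin under its centre, on the bench. Inside, on its middle line, a black rest 30 mm wide (y) holds up the plate's back and a black ledge 36 mm wide, 7 mm high stops its foot; beside both edges of the plate there is free room
- plate: scale plate, aluminium, 46 mm wide (y), 84 mm long (z), 6 mm thick (x), 40 to 80 g. Origin: middle of its lower edge; +z runs up to the end with the hole; marked face (white with black graduations) looks along -x, back is bare metal. Starts in the box, foot on the floor, leaning 35 deg from vertical: face up and to the box's -x, top towards its +x
- plate_eye (a point): middle of the underside of the bar above the plate's hole (76 mm up the plate, mid-thickness): it rests on the hook here. The rectangular hole goes right through, 22 mm wide (y) and 20 mm high, from 56 to 76 mm up the plate; an 8 mm bar is left above it and 12 mm strips beside it
- plate_out (a point): imaginary point 80 mm straight out in front of the marked face's side, from plate_eye along the plate's -x
- mat: fixed flat black rubber mat on the bench, 180 (x) x 200 (y) x 3 mm, origin under its centre
- hook: fixed steel hook of 6 mm round bar under the red instrument. Origin at its seat, mid-bar, 170 mm above the bench, z up. Open end points to -x (outward, away from the stand, roughly to the robot). Mid-line: flat seat x = -4 to 4 mm; free end x -20, z +12 mm; other side rises to x 14, z +10, then runs to the stand at x 58, z +14 mm
- hook_seat (a point): middle of the hook's seat (the bar's top is 3 mm higher). Above it the red head's base plate, 90 mm wide (y), underside 100 mm above the seat, reaches to x -7 mm: a gripper pointing straight down does not fit, one leaning about 35 deg, body out to -x, does. The stand's one leg: x 52 to 72 mm, y -42 to -22 mm, up to the head; crossbar from it to y +25 at hook height
- driver: bystander: screwdriver lying between the task's things, black handle, about 20 cm long, loose
- jar: bystander: amber jar, 48 mm across, 70 mm tall; stands loose, origin under its centre
- beaker: bystander: white open cup, 70 mm across, 85 mm tall; stands loose, origin under its centre
- weight: bystander: brass weight with a small head, 36 mm across, 46 mm tall, between the task's things; stands loose, origin under its centre
Things that resemble listed ones, but are neither listed nor needed, are in the scene too. What is shaped like the lid but purple is not meant.

How it is judged (in metres and radians):
On the way, in this order (a step that is already met when the one before it is completed fails the run):
1. the lid lies flat, knob up, on the middle of the mat, let go (horizontal distance between lid and mat below 0.045 m and height (world z) of lid below 0.01 m and angle between lid's own z axis and vertical below 0.1 rad and linear speed of lid below 0.05 m/s and contact force between lid and the fingers below 0.1 N), for 0.2 s.
2. the plate hangs on the hook, marked face outward, let go (distance between plate_eye and hook_seat below 0.015 m and contact force between plate and hook above 0.1 N and angle between plate's own z axis and vertical below 0.3 rad and height (world z) of plate_eye above 0.13 m and x of plate_out in the frame of hook below -0.07 m and angle between the x axis of plate and the x axis of hook, either way round below 0.4 rad and linear speed of plate below 0.05 m/s and angular speed of plate below 0.5 rad/s and contact force between plate and the fingers below 0.1 N), for 0.3 s.
At the end, for the whole second after the job is handed in: The lid lies flat (within 6 degrees), knob up, with its centre within 45 mm of the mat's centre; the plate hangs at rest on the hook, its plate_eye within 15 mm of hook_seat, upright within 17 degrees, its graduated face pointing outward (the hook's -x) within 23 degrees; both released (all of step 1 and all of step 2); the robot touches nothing.
It fails at once if the lid or the plate is dropped (falls free faster than 0.6 m/s) ((linear speed of lid above 0.6 m/s and contact force between lid and the fingers below 0.05 N) or (linear speed of plate above 0.6 m/s and contact force between plate and the fingers below 0.05 N)).
It fails at once if a bystander is moved more than 30 mm (distance of any of driver, jar, beaker, weight from where it was at the start of the episode above 0.03 m).
It also fails if it takes over 67 s, if anything falls off the work surface, if the arm or the gripper's body presses on something with over 40 N, if the wrist force passes 120 N, or if a joint passes its speed limit or range.

## Working session

There is one attempt and no reset: what is moved stays moved. The work goes in short steps, Python scripts to look and compute and a shell command to move; the robot and the scene stay as the last step left them, time stands still between calls to the robot, and variables do not carry over. Pictures are saved under pics/ and viewed, at most 11 in all, crops included, and the job is handed in when it is done.

```bash
ls; mkdir -p pics; python3 - <<'E'
from workcell import telemetry, optics
import cv2,json,numpy as np
for n in("side","top"):
    c=optics.camera(n); cv2.imwrite(f"pics/{n}0.png",c["color"][:,:,::-1]); print(n,np.round(c["K"],1).tolist(),np.round(c["extrinsics"],4).tolist())
o=telemetry.get_obs(); print({k:np.round(v,3).tolist() for k,v in o.items()})
E
```

```text
pics
side [[515.3, 0.0, 328.9], [0.0, 515.3, 241.7], [0.0, 0.0, 1.0]] [[0.8105, -0.4565, 0.3669, 0.1648], [-0.5857, -0.6289, 0.5114, -0.47], [-0.0027, -0.6294, -0.7771, 0.8217], [0.0, 0.0, 0.0, 1.0]]
top [[533.5, 0.0, 322.6], [0.0, 533.5, 239.6], [0.0, 0.0, 1.0]] [[-0.0369, -0.9775, 0.2079, 0.2988], [-0.9993, 0.0365, -0.0056, -0.0213], [-0.0021, -0.2079, -0.9781, 1.0723], [0.0, 0.0, 0.0, 1.0]]
{'time': 0.1, 'q': [77.292, 5.009, 10.039, 95.1, 0.0, 90.0], 'qd': [-0.03, -0.074, 0.205, 0.054, -0.03, -0.041], 'joint_efforts': [-0.001, -52.156, 46.565, 0.016, -0.0, -0.0], 'ee_pos': [0.121, 0.536, 0.209], 'tcp_rot': [-179.93, -0.0, 167.292], 'wrist_force': [1.108, -0.053, 0.058], 'torque': [0.03, -0.032, 0.031], 'grasp_force': 0.0, 'opening': 0.085}
```

View pics/side0.png

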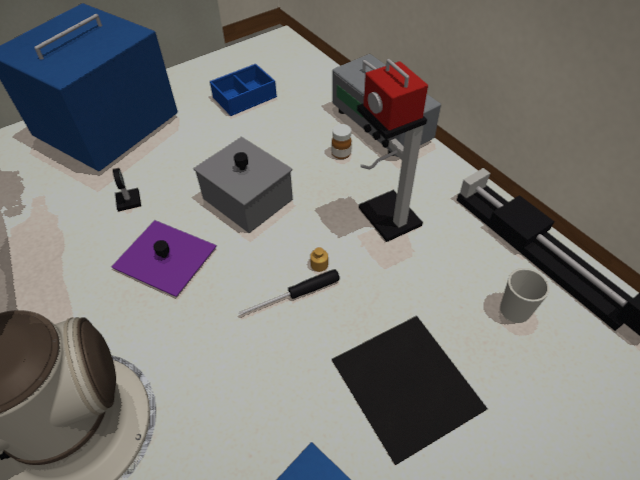

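View pics/top0.png

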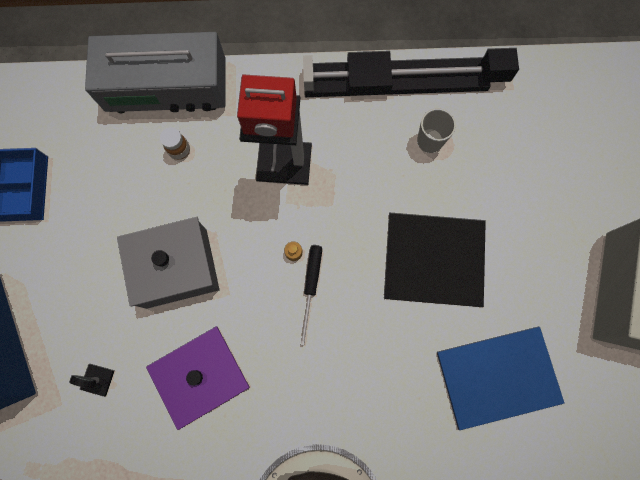

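The side view shows the box's lid knob at about (241,160), the hook at about (362–405,150–167) under the red head, and the mat centred at about (408,387). The top view shows the knob at (160,258) and the mat at (436,259). The driver and weight lie between them, at about (305,250–345) and (293,250).

```bash
cat > h.py <<'E'
import numpy as np, cv2
from scipy.spatial.transform import Rotation as R
from workcell import telemetry, optics
def cam(n):
    c=optics.camera(n); return c["color"][:,:,::-1].copy(),np.array(c["K"]),np.array(c["extrinsics"])
def ray(K,E,p):
    d=E[:3,:3]@np.linalg.solve(K,[p[0],p[1],1.]); return E[:3,3],d
def onz(K,E,p,z):
    o,d=ray(K,E,p); return o+d*(z-o[2])/d[2]
def proj(K,E,P):
    q=K@(E[:3,:3].T@(np.asarray(P,float)-E[:3,3])); return q[:2]/q[2]
def tri(a,b):  # each (K,E,p): midpoint and gap
    o1,d1=ray(*a);o2,d2=ray(*b); A=np.stack([d1,-d2],1); t=np.linalg.lstsq(A,o2-o1,rcond=None)[0]
    p,q=o1+t[0]*d1,o2+t[1]*d2; return (p+q)/2,np.linalg.norm(p-q)
def blob(mask,roi):  # largest contour in roi x0,y0,x1,y1
    x0,y0,x1,y1=roi; m=np.zeros(mask.shape,np.uint8); m[y0:y1,x0:x1]=mask[y0:y1,x0:x1]*255
    cs=cv2.findContours(m,cv2.RETR_EXTERNAL,cv2.CHAIN_APPROX_NONE)[0]; return max(cs,key=cv2.contourArea)
def ctr(c): m=cv2.moments(c); return np.array([m['m10'],m['m01']])/m['m00']
def quad(c): return cv2.approxPolyDP(cv2.convexHull(c),0.04*cv2.arcLength(c,True),True)[:,0]
E
python3 - <<'E'
from h import *
np.set_printoptions(precision=4,suppress=True)
T,KT,ET=cam("top");S,KS,ES=cam("side")
g=lambda i:cv2.cvtColor(i,cv2.COLOR_BGR2GRAY); 
def rect(n,K,E,q,z):
    P=np.array([onz(K,E,p,z)[:2] for p in q]); e=np.roll(P,-1,0)-P
    print(n,P.mean(0),"len",np.linalg.norm(e,axis=1),"ang",np.degrees(np.arctan2(e[:,1],e[:,0])),q.tolist())
rect("matT",KT,ET,quad(blob(g(T)<50,(370,195,500,320))),.003)
rect("matS",KS,ES,quad(blob(g(S)<50,(320,310,500,470))),.003)
for n,I,K,E,roi in(("kT",T,KT,ET,(140,240,180,275)),("kS",S,KS,ES,(225,148,256,175))):
    c=blob(g(I)<50,roi);x,y,w,h=cv2.boundingRect(c);print(n,(x,y,w,h),ctr(c),onz(K,E,ctr(c),.119))
print("grey",T[280,200],T[262,200],T[290,212], T[270,140],T[300,190],S[185,240],S[205,220],S[200,275])
# bystander + stand
cv2.imwrite("pics/z1.png",np.hstack([cv2.resize(S[85:245,320:440],None,fx=3.6,fy=3.6,interpolation=cv2.INTER_CUBIC),cv2.resize(T[60:220,220:320],None,fx=3.6,fy=3.6,interpolation=cv2.INTER_CUBIC)]))
E
```

```text
matT [ 0.4777 -0.2547] len [0.1942 0.1753 0.1937 0.1764] ang [-97.1838 172.9884  83.1536  -6.8685] [[390, 213], [484, 221], [482, 306], [385, 298]]
matS [ 0.4784 -0.2544] len [0.1937 0.1768 0.1972 0.1764] ang [-97.0133 173.3856  82.874   -7.7291] [[417, 317], [486, 408], [395, 464], [332, 359]]
kT (152, 251, 17, 16) [159.946  258.2881] [0.4778 0.2694 0.119 ]
kS (234, 153, 14, 18) [240.8559 160.7867] [0.4759 0.2662 0.119 ]
grey [110 110 113] [110 110 115] [42 42 41] [104 104 107] [ 91  98 107] [111 111 112] [51 50 52] [58 59 60]
```

View pics/z1.png

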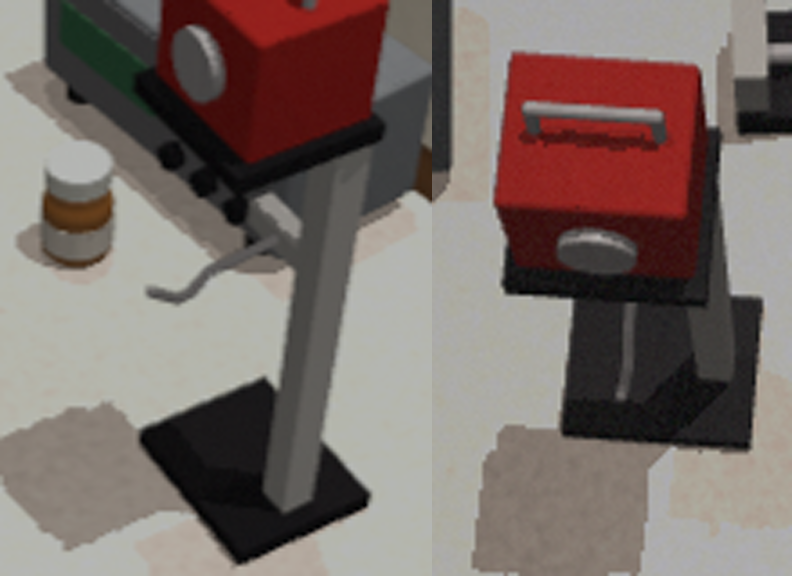

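The crops show the hook in both views. In the side view its tip is at about (361.7,165.8), the seat at (370,167.8), the far bend at (379,160.6), and it meets the crossbar at (396,151.7). In the top view the tip is at about (273.5,169.5).

```bash
python3 - <<'E'
from h import *
np.set_printoptions(precision=4,suppress=True)
T,KT,ET=cam("top");S,KS,ES=cam("side")
tip,gap=tri((KT,ET,(273.5,169.5)),(KS,ES,(361.7,165.8)));print("tip",tip,gap)
tipS=onz(KS,ES,(361.7,165.8),.182);tipT=onz(KT,ET,(273.5,169.5),.182)
seat=onz(KS,ES,(370,167.8),.17);b=onz(KS,ES,(379,160.6),.18);f=onz(KS,ES,(396.2,151.7),.184)
print(tipS,tipT,seat,b,f); ang=lambda a,b:np.degrees(np.arctan2(*(b-a)[1::-1]))
print("yaw",ang(tipS,f),ang(seat,f),"d",np.linalg.norm(f-tipS),np.linalg.norm(seat-tipS),np.linalg.norm(b-tipS))
# base plate of stand & head lower plate edges (top view, crop coords)
u=lambda x,y:(220+(x-432)/3.6,60+y/3.6)
for a,c,z in((u(563,434),u(748,448),.008),(u(505,290),u(706,303),.27)):
    A,B=onz(KT,ET,a,z),onz(KT,ET,c,z);print("edge",A,B,"yaw",ang(A,B)+90,np.linalg.norm(A-B))
# lid top
HT=cv2.cvtColor(T,cv2.COLOR_BGR2HSV);m=(HT[...,1]<40)&(HT[...,2]>85)&(HT[...,2]<130)
m=cv2.morphologyEx(m.astype(np.uint8),cv2.MORPH_CLOSE,np.ones((5,5)))
def rect(n,K,E,q,z):
    P=np.array([onz(K,E,p,z)[:2] for p in q]); e=np.roll(P,-1,0)-P
    print(n,P.mean(0),"len",np.linalg.norm(e,axis=1),"ang",np.degrees(np.arctan2(e[:,1],e[:,0])),q.tolist())
rect("lidT",KT,ET,quad(blob(m,(100,200,235,320))),.092)
HS=cv2.cvtColor(S,cv2.COLOR_BGR2HSV);m=(HS[...,1]<40)&(HS[...,2]>85)&(HS[...,2]<130)
m=cv2.morphologyEx(m.astype(np.uint8),cv2.MORPH_CLOSE,np.ones((5,5)))
rect("lidS",KS,ES,quad(blob(m,(185,130,300,235))),.092)
for n,p,z in(("weight",(293,250),.04),("jar",(173,133),.07),("drv1",(315,247),.015),("drv2",(303,345),.005),("beaker",(437,125),.085)): print(n,onz(KT,ET,p,z))
E
```

```text
tip [0.6147 0.0546 0.1879] 0.0003669035736993035
[0.6187 0.0596 0.182 ] [0.6169 0.0551 0.182 ] [0.6362 0.0563 0.17  ] [0.6544 0.0535 0.18  ] [0.6926 0.0504 0.184 ]
yaw -7.097047889213285 -5.996200792351134 d 0.07449668025827537 0.021506047944132464 0.036281569959269136
edge [0.6562 0.1062 0.008 ] [ 0.6437 -0.0009  0.008 ] yaw -6.672884510047737 0.10774929263813351
edge [0.6362 0.0998 0.27  ] [0.6267 0.0107 0.27  ] yaw -6.091326293474623 0.08967849822705301
lidT [0.4713 0.2646] len [0.1472 0.1521 0.1511 0.1537] ang [-164.8362  103.9257   15.7065  -77.5107] [[197, 217], [217, 291], [136, 314], [117, 237]]
lidS [0.4781 0.2708] len [0.1527 0.131  0.148  0.1348] ang [ -77.6496 -167.2164  103.7736   14.7934] [[241, 137], [291, 169], [244, 204], [194, 170]]
weight [0.4994 0.0318 0.04  ]
jar [0.7416 0.2649 0.07  ]
drv1 [ 0.5088 -0.0115  0.015 ]
drv2 [0.3157 0.0188 0.005 ]
beaker [ 0.7322 -0.262   0.085 ]
```

```bash
python3 - <<'E'
from h import *
np.set_printoptions(precision=3,suppress=True)
T,KT,ET=cam("top");S,KS,ES=cam("side")
for p in((97,162),(176,113),(22,135)):print(onz(KS,ES,p,0))
print(proj(KS,ES,(.121,.537,.21)),proj(KS,ES,(.121,.537,.3)))
E
python3 -m handwheel '[{"az":10.25,"jaw":1},{"az":10.25,"jaw":1},{"az":10.25,"jaw":1},{"az":10.25,"jaw":1},{"az":10.25,"jaw":1},{"az":10.25,"jaw":1},{"az":10.25,"jaw":1},{"az":10.25,"jaw":1},{"az":10.25,"jaw":1},{"az":10.25,"jaw":1}]' 40
```

```text
[0.253 0.586 0.   ]
[0.484 0.648 0.   ]
[0.138 0.791 0.   ]
[ -0.957 120.937] [-26.607  79.319]$[0]: bad value
```

```bash
python3 -m handwheel '[{"tx":0,"ty":0,"tz":0,"ax":0,"ay":0,"az":10.2,"jaw":1},{"tx":0,"ty":0,"tz":0,"ax":0,"ay":0,"az":10.2,"jaw":1},{"tx":0,"ty":0,"tz":0,"ax":0,"ay":0,"az":10.2,"jaw":1},{"tx":0,"ty":0,"tz":0,"ax":0,"ay":0,"az":10.2,"jaw":1},{"tx":0,"ty":0,"tz":0,"ax":0,"ay":0,"az":10.2,"jaw":1},{"tx":0,"ty":0,"tz":0,"ax":0,"ay":0,"az":10.2,"jaw":1},{"tx":0,"ty":0,"tz":0,"ax":0,"ay":0,"az":10.2,"jaw":1},{"tx":0,"ty":0,"tz":0,"ax":0,"ay":0,"az":10.2,"jaw":1},{"tx":0,"ty":0,"tz":0,"ax":0,"ay":0,"az":10.2,"jaw":1},{"tx":0,"ty":0,"tz":0,"ax":0,"ay":0,"az":10.2,"jaw":1}]' 40
```

```text
time: 1.65
ee_pos: [0.1719, 0.5192, 0.2094]
tcp_rot: [-177.5, 0.1, 70.4]
wrist_force: [1.2, 0.4, -0.5]
opening: 0.0853
grasp_force: 0.0
```

```bash
cat > st.py <<'E'
from h import *
o=telemetry.get_obs(); print({k:np.round(o[k],3).tolist() for k in("time","q","qd","ee_pos","tcp_rot","wrist_force","opening","grasp_force")})
E
python3 st.py; python3 -m handwheel '[{"tx":0,"ty":0,"tz":0,"ax":0,"ay":0,"az":10.2,"jaw":1},{"tx":0,"ty":0,"tz":0,"ax":0,"ay":0,"az":10.2,"jaw":1},{"tx":0,"ty":0,"tz":0,"ax":0,"ay":0,"az":10.2,"jaw":1},{"tx":0,"ty":0,"tz":0,"ax":0,"ay":0,"az":10.2,"jaw":1},{"tx":0,"ty":0,"tz":0,"ax":0,"ay":0,"az":10.2,"jaw":1},{"tx":0,"ty":0,"tz":0,"ax":0,"ay":0,"az":0,"jaw":1},{"tx":0,"ty":0,"tz":0,"ax":0,"ay":0,"az":0,"jaw":1},{"tx":0,"ty":0,"tz":0,"ax":0,"ay":0,"az":0,"jaw":1},{"tx":0,"ty":0,"tz":0,"ax":0,"ay":0,"az":0,"jaw":1},{"tx":0,"ty":0,"tz":0,"ax":0,"ay":0,"az":0,"jaw":1}]' 40; python3 st.py
```

```text
{'time': 1.65, 'q': [70.297, 4.679, 9.71, 95.173, 2.474, 179.867], 'qd': [-50.875, -2.543, -3.024, 0.709, 16.06, 1.869], 'ee_pos': [0.172, 0.519, 0.209], 'tcp_rot': [-177.526, 0.136, 70.43], 'wrist_force': [1.16, 0.448, -0.501], 'opening': 0.085, 'grasp_force': 0.0}
time: 2.9
ee_pos: [0.3523, 0.3775, 0.2107]
tcp_rot: [-168.6, 5.9, 40.3]
wrist_force: [0.1, 0.5, -0.6]
opening: 0.085
grasp_force: 0.0
{'time': 2.9, 'q': [40.252, 6.018, 10.383, 100.272, 11.38, 179.943], 'qd': [-0.267, 0.022, -0.018, 0.093, -0.012, -0.062], 'ee_pos': [0.352, 0.378, 0.211], 'tcp_rot': [-168.614, 5.896, 40.309], 'wrist_force': [0.058, 0.49, -0.561], 'opening': 0.085, 'grasp_force': 0.0}
```

```bash
cat > d.py <<'E'
import sys
from h import *
np.set_printoptions(precision=4,suppress=True)
v=[float(a) for a in sys.argv[1:7]]
o=telemetry.get_obs(); A=R.from_euler('xyz',o["tcp_rot"],degrees=True); B=R.from_euler('xyz',v[3:],degrees=True)
rv=(A.inv()*B).as_rotvec(degrees=True); d=np.array(v[:3])-o["ee_pos"]
print("rotvec",rv,"|",np.linalg.norm(rv),"trans in now-frame",A.inv().apply(d),"in target-frame",B.inv().apply(d))
E
python3 d.py .477 .268 .2 180 0 -166.5
```

```text
rotvec [ -11.495   -13.353  -152.9344] | 153.94601283341936 trans in now-frame [ 0.0252  0.1626 -0.0245] in target-frame [-0.0957 -0.1356  0.0107]
```

```bash
python3 -m handwheel '[{"tx":0,"ty":0,"tz":0,"ax":-0.77,"ay":-0.89,"az":-10.2,"jaw":1},{"tx":0,"ty":0,"tz":0,"ax":-0.77,"ay":-0.89,"az":-10.2,"jaw":1},{"tx":0,"ty":0,"tz":0,"ax":-0.77,"ay":-0.89,"az":-10.2,"jaw":1},{"tx":0,"ty":0,"tz":0,"ax":-0.77,"ay":-0.89,"az":-10.2,"jaw":1},{"tx":0,"ty":0,"tz":0,"ax":-0.77,"ay":-0.89,"az":-10.2,"jaw":1},{"tx":0,"ty":0,"tz":0,"ax":-0.77,"ay":-0.89,"az":-10.2,"jaw":1},{"tx":0,"ty":0,"tz":0,"ax":-0.77,"ay":-0.89,"az":-10.2,"jaw":1},{"tx":0,"ty":0,"tz":0,"ax":-0.77,"ay":-0.89,"az":-10.2,"jaw":1},{"tx":0,"ty":0,"tz":0,"ax":-0.77,"ay":-0.89,"az":-10.2,"jaw":1},{"tx":0,"ty":0,"tz":0,"ax":-0.77,"ay":-0.89,"az":-10.2,"jaw":1}]' 40; python3 -m handwheel '[{"tx":0,"ty":0,"tz":0,"ax":-0.77,"ay":-0.89,"az":-10.2,"jaw":1},{"tx":0,"ty":0,"tz":0,"ax":-0.77,"ay":-0.89,"az":-10.2,"jaw":1},{"tx":0,"ty":0,"tz":0,"ax":-0.77,"ay":-0.89,"az":-10.2,"jaw":1},{"tx":0,"ty":0,"tz":0,"ax":-0.77,"ay":-0.89,"az":-10.2,"jaw":1},{"tx":0,"ty":0,"tz":0,"ax":-0.77,"ay":-0.89,"az":-10.2,"jaw":1},{"tx":-0.024,"ty":-0.034,"tz":0.0025,"ax":0,"ay":0,"az":0,"jaw":1},{"tx":-0.024,"ty":-0.034,"tz":0.0025,"ax":0,"ay":0,"az":0,"jaw":1},{"tx":-0.024,"ty":-0.034,"tz":0.0025,"ax":0,"ay":0,"az":0,"jaw":1},{"tx":-0.024,"ty":-0.034,"tz":0.0025,"ax":0,"ay":0,"az":0,"jaw":1},{"tx":0,"ty":0,"tz":0,"ax":0,"ay":0,"az":0,"jaw":1}]'; python3 d.py .477 .268 .096 180 0 -166.5
python3 - <<'E'
from h import *
S,_,_=cam("side");T,_,_=cam("top")
cv2.imwrite("pics/z2.png",np.hstack([cv2.resize(S[60:260,140:340],None,fx=2,fy=2),cv2.resize(T[170:370,60:260],None,fx=2,fy=2)]))
E
```

```text
time: 4.15
ee_pos: [0.3525, 0.3773, 0.2106]
tcp_rot: [-174.8, -2.3, 142.7]
wrist_force: [-0.3, -0.1, 0.2]
opening: 0.0855
grasp_force: 0.0
time: 5.4
ee_pos: [0.4791, 0.2657, 0.2]
tcp_rot: [-180.0, -0.0, -166.7]
wrist_force: [-0.5, -0.1, 0.1]
opening: 0.0852
grasp_force: 0.0
rotvec [-0.0129 -0.0088 -0.1619] | 0.16266464929024313 trans in now-frame [0.0015 0.0027 0.104 ] in target-frame [0.0015 0.0027 0.104 ]
```

View pics/z2.png

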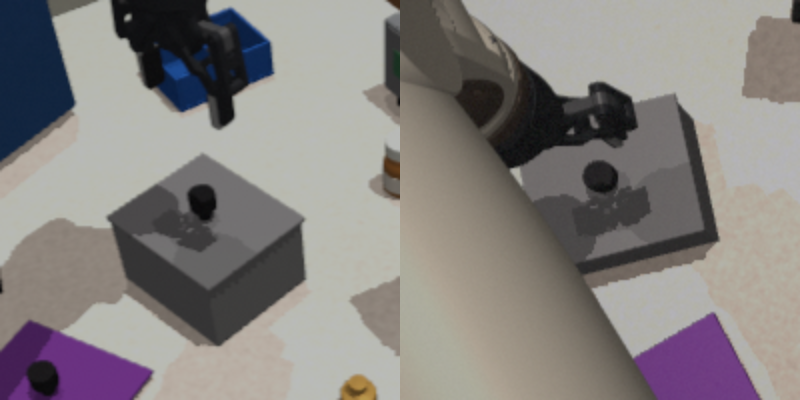

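The gripper hangs above the knob: fingers at about (150,80) and (222,115) in the left crop, knob at (202,200). I'll descend and grip.

```bash
python3 -m handwheel '[{"tx":0.0005,"ty":0.001,"tz":0.03,"ax":0,"ay":0,"az":0,"jaw":1},{"tx":0.0005,"ty":0.001,"tz":0.03,"ax":0,"ay":0,"az":0,"jaw":1},{"tx":0.0005,"ty":0.0005,"tz":0.02,"ax":0,"ay":0,"az":0,"jaw":1},{"tx":0,"ty":0,"tz":0.016,"ax":0,"ay":0,"az":0,"jaw":1},{"tx":0,"ty":0,"tz":0.008,"ax":0,"ay":0,"az":0,"jaw":1},{"tx":0,"ty":0,"tz":0,"ax":0,"ay":0,"az":0,"jaw":1},{"tx":0,"ty":0,"tz":0,"ax":0,"ay":0,"az":0,"jaw":-1},{"tx":0,"ty":0,"tz":0,"ax":0,"ay":0,"az":0,"jaw":-1},{"tx":0,"ty":0,"tz":0,"ax":0,"ay":0,"az":0,"jaw":-1},{"tx":0,"ty":0,"tz":0,"ax":0,"ay":0,"az":0,"jaw":-1}]' 50; python3 -m handwheel '[{"tx":0,"ty":0,"tz":0,"ax":0,"ay":0,"az":0,"jaw":-1},{"tx":0,"ty":0,"tz":0,"ax":0,"ay":0,"az":0,"jaw":-1},{"tx":0,"ty":0,"tz":-0.002,"ax":0,"ay":0,"az":0,"jaw":-1},{"tx":0,"ty":0,"tz":-0.008,"ax":0,"ay":0,"az":0,"jaw":-1},{"tx":0,"ty":0,"tz":-0.015,"ax":0,"ay":0,"az":0,"jaw":-1},{"tx":0,"ty":0,"tz":-0.02,"ax":0,"ay":0,"az":0,"jaw":-1},{"tx":0,"ty":0,"tz":-0.02,"ax":0,"ay":0,"az":0,"jaw":-1},{"tx":0,"ty":0,"tz":-0.015,"ax":0,"ay":0,"az":0,"jaw":-1},{"tx":0,"ty":0,"tz":0,"ax":0,"ay":0,"az":0,"jaw":-1},{"tx":0,"ty":0,"tz":0,"ax":0,"ay":0,"az":0,"jaw":-1}]' 50; python3 d.py .478 -.2545 .176 180 0 -166.5
```

```text
time: 6.75
ee_pos: [0.4761, 0.2694, 0.0973]
tcp_rot: [180.0, 0.1, -166.5]
wrist_force: [-1.3, 0.3, 4.3]
opening: 0.0241
grasp_force: 48.8
time: 8.0
ee_pos: [0.4757, 0.2692, 0.176]
tcp_rot: [180.0, -0.0, -166.5]
wrist_force: [0.2, 0.0, -3.0]
opening: 0.0244
grasp_force: 49.3
rotvec [ 0.0022 -0.0148 -0.0152] | 0.02138524715724662 trans in now-frame [ 0.1199 -0.5098 -0.    ] in target-frame [ 0.12   -0.5098 -0.    ]
```

```bash
python3 -m handwheel '[{"tx":0.003,"ty":-0.012,"tz":0,"ax":0,"ay":0,"az":0,"jaw":-1},{"tx":0.006,"ty":-0.025,"tz":0,"ax":0,"ay":0,"az":0,"jaw":-1},{"tx":0.0095,"ty":-0.04,"tz":0,"ax":0,"ay":0,"az":0,"jaw":-1},{"tx":0.0095,"ty":-0.04,"tz":0,"ax":0,"ay":0,"az":0,"jaw":-1},{"tx":0.0095,"ty":-0.04,"tz":0,"ax":0,"ay":0,"az":0,"jaw":-1},{"tx":0.0095,"ty":-0.04,"tz":0,"ax":0,"ay":0,"az":0,"jaw":-1},{"tx":0.0095,"ty":-0.04,"tz":0,"ax":0,"ay":0,"az":0,"jaw":-1},{"tx":0.0095,"ty":-0.04,"tz":0,"ax":0,"ay":0,"az":0,"jaw":-1},{"tx":0.0095,"ty":-0.04,"tz":0,"ax":0,"ay":0,"az":0,"jaw":-1},{"tx":0.0095,"ty":-0.04,"tz":0,"ax":0,"ay":0,"az":0,"jaw":-1}]'; python3 -m handwheel '[{"tx":0.0095,"ty":-0.04,"tz":0,"ax":0,"ay":0,"az":0,"jaw":-1},{"tx":0.0095,"ty":-0.04,"tz":0,"ax":0,"ay":0,"az":0,"jaw":-1},{"tx":0.0095,"ty":-0.04,"tz":0,"ax":0,"ay":0,"az":0,"jaw":-1},{"tx":0.006,"ty":-0.025,"tz":0,"ax":0,"ay":0,"az":0,"jaw":-1},{"tx":0.002,"ty":-0.008,"tz":0,"ax":0,"ay":0,"az":0,"jaw":-1},{"tx":0,"ty":0,"tz":0.03,"ax":0,"ay":0,"az":0,"jaw":-1},{"tx":0,"ty":0,"tz":0.04,"ax":0,"ay":0,"az":0,"jaw":-1},{"tx":0,"ty":0,"tz":0.03,"ax":0,"ay":0,"az":0,"jaw":-1},{"tx":0,"ty":0,"tz":0,"ax":0,"ay":0,"az":0,"jaw":-1},{"tx":0,"ty":0,"tz":0,"ax":0,"ay":0,"az":0,"jaw":-1}]'; python3 d.py .478 -.2545 .0203 180 0 -166.5;python3 - <<'E'
from h import *
S,K,E=cam("side");T,_,_=cam("top")
cv2.imwrite("pics/z3.png",np.hstack([cv2.resize(S[120:280,160:320],None,fx=2.5,fy=2.5,interpolation=cv2.INTER_CUBIC),cv2.resize(S[260:460,300:500],None,fx=2,fy=2)]))
cv2.imwrite("pics/T3.png",T)
E
```

```text
time: 9.25
ee_pos: [0.4755, -0.0995, 0.176]
tcp_rot: [180.0, -0.0, -166.5]
wrist_force: [0.5, -0.5, -2.6]
opening: 0.0243
grasp_force: 49.4
time: 10.5
ee_pos: [0.477, -0.2549, 0.0778]
tcp_rot: [-180.0, 0.1, -166.5]
wrist_force: [0.6, 0.0, -1.4]
opening: 0.0243
grasp_force: 49.7
rotvec [-0.0327  0.0867  0.0039] | 0.09277525607684725 trans in now-frame [-0.001   0.0002  0.0575] in target-frame [-0.0011  0.0002  0.0575]
```

View pics/z3.png

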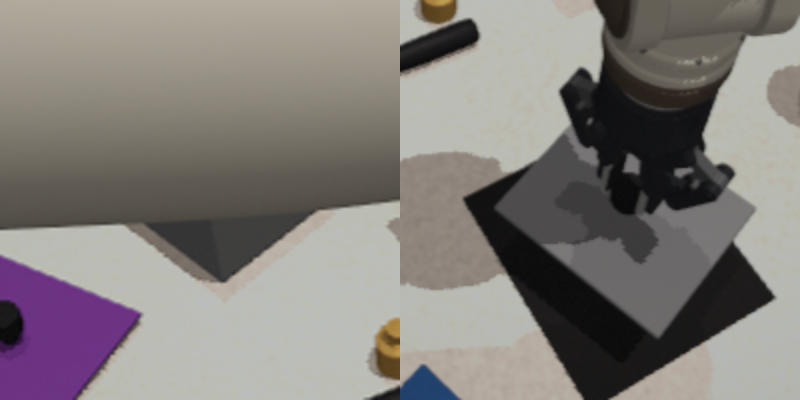

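The lid hangs level from the fingers over the mat: knob at about (628,195) in the right crop, mat edges visible all round. Lowering it.

```bash
python3 -m handwheel '[{"tx":-0.001,"ty":0,"tz":0.02,"ax":0,"ay":0,"az":0,"jaw":-1},{"tx":0,"ty":0,"tz":0.016,"ax":0,"ay":0,"az":0,"jaw":-1},{"tx":0,"ty":0,"tz":0.01,"ax":0,"ay":0,"az":0,"jaw":-1},{"tx":0,"ty":0,"tz":0.004,"ax":0,"ay":0,"az":0,"jaw":-1},{"tx":0,"ty":0,"tz":0.003,"ax":0,"ay":0,"az":0,"jaw":-1},{"tx":0,"ty":0,"tz":0.002,"ax":0,"ay":0,"az":0,"jaw":-1},{"tx":0,"ty":0,"tz":0.001,"ax":0,"ay":0,"az":0,"jaw":-1},{"tx":0,"ty":0,"tz":0,"ax":0,"ay":0,"az":0,"jaw":-1},{"tx":0,"ty":0,"tz":0,"ax":0,"ay":0,"az":0,"jaw":-1},{"tx":0,"ty":0,"tz":0,"ax":0,"ay":0,"az":0,"jaw":-1}]'
```

```text
time: 11.85
ee_pos: [0.4777, -0.2547, 0.0206]
tcp_rot: [180.0, 0.0, -166.5]
wrist_force: [0.8, 0.1, -2.4]
opening: 0.0241
grasp_force: 49.7
```

```bash
python3 -m handwheel '[{"tx":0,"ty":0,"tz":0.0005,"ax":0,"ay":0,"az":0,"jaw":-1},{"tx":0,"ty":0,"tz":0.0005,"ax":0,"ay":0,"az":0,"jaw":-1},{"tx":0,"ty":0,"tz":0.0005,"ax":0,"ay":0,"az":0,"jaw":-1},{"tx":0,"ty":0,"tz":0,"ax":0,"ay":0,"az":0,"jaw":-1},{"tx":0,"ty":0,"tz":0,"ax":0,"ay":0,"az":0,"jaw":-1},{"tx":0,"ty":0,"tz":0,"ax":0,"ay":0,"az":0,"jaw":-1},{"tx":0,"ty":0,"tz":0,"ax":0,"ay":0,"az":0,"jaw":-1},{"tx":0,"ty":0,"tz":0,"ax":0,"ay":0,"az":0,"jaw":-1},{"tx":0,"ty":0,"tz":0,"ax":0,"ay":0,"az":0,"jaw":-1},{"tx":0,"ty":0,"tz":0,"ax":0,"ay":0,"az":0,"jaw":-1}]'
```

```text
time: 13.1
ee_pos: [0.4778, -0.2548, 0.0203]
tcp_rot: [-180.0, 0.1, -166.5]
wrist_force: [-3.7, 2.1, 9.0]
opening: 0.0244
grasp_force: 51.1
```

Contact (+11 N). Release and rise.

```bash
python3 -m handwheel '[{"tx":0,"ty":0,"tz":-0.0005,"ax":0,"ay":0,"az":0,"jaw":-1},{"tx":0,"ty":0,"tz":0,"ax":0,"ay":0,"az":0,"jaw":1},{"tx":0,"ty":0,"tz":0,"ax":0,"ay":0,"az":0,"jaw":1},{"tx":0,"ty":0,"tz":0,"ax":0,"ay":0,"az":0,"jaw":1},{"tx":0,"ty":0,"tz":0,"ax":0,"ay":0,"az":0,"jaw":1},{"tx":0,"ty":0,"tz":0,"ax":0,"ay":0,"az":0,"jaw":1},{"tx":0,"ty":0,"tz":-0.01,"ax":0,"ay":0,"az":0,"jaw":1},{"tx":0,"ty":0,"tz":-0.03,"ax":0,"ay":0,"az":0,"jaw":1},{"tx":0,"ty":0,"tz":-0.05,"ax":0,"ay":0,"az":0,"jaw":1},{"tx":0,"ty":0,"tz":-0.06,"ax":0,"ay":0,"az":0,"jaw":1}]'; python3 -m handwheel '[{"tx":0,"ty":0,"tz":-0.03,"ax":0,"ay":0,"az":0,"jaw":1},{"tx":-0.008,"ty":0.04,"tz":-0.01,"ax":0,"ay":0,"az":0,"jaw":1},{"tx":-0.008,"ty":0.05,"tz":0,"ax":0,"ay":0,"az":0,"jaw":1},{"tx":-0.008,"ty":0.05,"tz":0,"ax":0,"ay":0,"az":0,"jaw":1},{"tx":-0.008,"ty":0.05,"tz":0,"ax":0,"ay":0,"az":0,"jaw":1},{"tx":-0.008,"ty":0.05,"tz":0,"ax":0,"ay":0,"az":0,"jaw":1},{"tx":0,"ty":0,"tz":0,"ax":0,"ay":0,"az":0,"jaw":1},{"tx":0,"ty":0,"tz":0,"ax":0,"ay":0,"az":0,"jaw":1},{"tx":0,"ty":0,"tz":0,"ax":0,"ay":0,"az":0,"jaw":1},{"tx":0,"ty":0,"tz":0,"ax":0,"ay":0,"az":0,"jaw":1}]'
python3 - <<'E'
from h import *
S,KS,ES=cam("side");T,KT,ET=cam("top")
cv2.imwrite("pics/S4.png",S);cv2.imwrite("pics/T4.png",T)
f=lambda I,r:cv2.resize(I[r[1]:r[3],r[0]:r[2]],(400,400),interpolation=cv2.INTER_CUBIC)
cv2.imwrite("pics/z4.png",np.vstack([np.hstack([f(S,(180,125,310,255)),f(T,(105,205,235,335))])]))
g=cv2.cvtColor(S,cv2.COLOR_BGR2GRAY);h=cv2.cvtColor(S,cv2.COLOR_BGR2HSV)
m=(h[...,2]>55)&(h[...,2]<150)&(h[...,1]<40)
c=blob(cv2.morphologyEx(m.astype(np.uint8),cv2.MORPH_CLOSE,np.ones((9,9))),(320,300,500,470));print("lid",onz(KS,ES,ctr(c),.015),cv2.contourArea(c))
E
```

```text
time: 14.35
ee_pos: [0.477, -0.2545, 0.171]
tcp_rot: [180.0, -0.0, -166.5]
wrist_force: [1.6, -0.6, 0.8]
opening: 0.0852
grasp_force: 0.0
time: 15.6
ee_pos: [0.4605, -0.013, 0.2095]
tcp_rot: [180.0, 0.0, -166.6]
wrist_force: [-0.0, 0.1, 0.4]
opening: 0.0853
grasp_force: 0.0
lid [ 0.47841956 -0.25517426  0.015     ] 8143.5
```

View pics/z4.png

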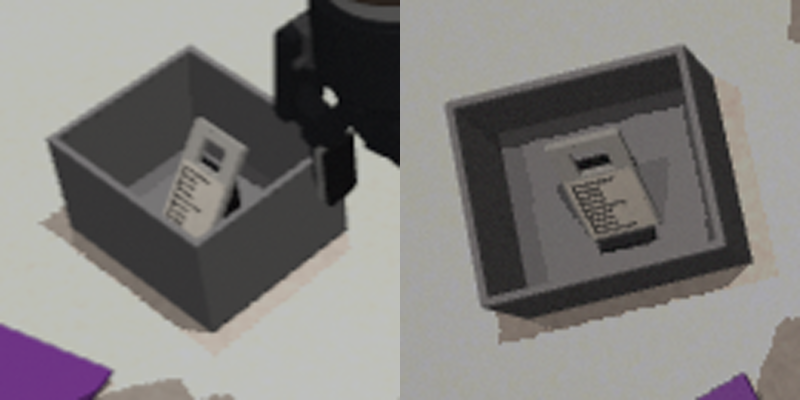

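The side crop shows the plate leaning in the box, hole at about (213,150), top corners (200,118) and (247,148). The top crop has its hole at (593,160), top corners (546,146) and (617,129) and the ledge at (627,240), so the plate's top points to +x and its face towards the robot. The lid lies on the mat at (0.478,-0.255).

```bash
python3 - <<'E'
from h import *
np.set_printoptions(precision=4,suppress=True)
_,KS,ES=cam("side");_,KT,ET=cam("top"); k=130/400
s=lambda x,y:(180+x*k,125+y*k); t=lambda x,y:(105+(x-400)*k,205+y*k)
for n,a,b in(("top+y",s(200,118),t(546,146)),("top-y",s(247,148),t(617,129)),("hole",s(213,150),t(593,160))):
    print(n,*tri((KS,ES,a),(KT,ET,b)), "z.074 S/T",onz(KS,ES,a,.074),onz(KT,ET,b,.074),onz(KS,ES,a,.059),onz(KT,ET,b,.059))
for n,p in(("ledge+y",t(598,250)),("ledge-y",t(655,238))):print(n,onz(KT,ET,p,.006))
P=[onz(KT,ET,t(*p),.086) for p in((445,103),(685,45),(723,245),(485,308))];print("rim",np.array(P),np.mean(P,0))
e=P[1]-P[0];print(np.degrees(np.arctan2(e[1],e[0]))+90); e=P[2]-P[3];print(np.degrees(np.arctan2(e[1],e[0]))+90,[np.linalg.norm(P[i]-P[i-1]) for i in range(4)])
E
```

```text
top+y [0.497  0.2962 0.0787] 0.00031329266669052474 z.074 S/T [0.4989 0.3012 0.074 ] [0.4981 0.2977 0.074 ] [0.5056 0.3166 0.059 ] [0.5011 0.3025 0.059 ]
top-y [0.5071 0.2526 0.0779] 0.0016510052647321378 z.074 S/T [0.5098 0.2563 0.074 ] [0.5072 0.254  0.074 ] [0.5167 0.2708 0.059 ] [0.5103 0.2581 0.059 ]
hole [0.489  0.268  0.0744] 0.0018377082479998045 z.074 S/T [0.49   0.2682 0.074 ] [0.4882 0.2684 0.074 ] [0.4966 0.283  0.059 ] [0.491  0.2728 0.059 ]
ledge+y [0.4413 0.2835 0.006 ]
ledge-y [0.4478 0.2464 0.006 ]
rim [[0.5249 0.3568 0.086 ]
 [0.5562 0.2096 0.086 ]
 [0.4308 0.1852 0.086 ]
 [0.3982 0.3275 0.086 ]] [0.4775 0.2698 0.086 ]
12.00091649186787
12.921834368739766 [np.float64(0.13011878965895532), np.float64(0.15042309210557228), np.float64(0.12777207560462708), np.float64(0.14596745474432524)]
```

```bash
python3 d.py .4815 .271 .15 180 0 -167.3
```

```text
rotvec [0.0159 0.0199 0.7415] | 0.7419241077683387 trans in now-frame [-0.0863  0.2708  0.0595] in target-frame [-0.0828  0.2719  0.0594]
```

```bash
python3 -m handwheel '[{"tx":0,"ty":0,"tz":0,"ax":0,"ay":0,"az":0.74,"jaw":1},{"tx":-0.0133,"ty":0.0443,"tz":0,"ax":0,"ay":0,"az":0,"jaw":1},{"tx":-0.0139,"ty":0.0455,"tz":0,"ax":0,"ay":0,"az":0,"jaw":1},{"tx":-0.0139,"ty":0.0455,"tz":0,"ax":0,"ay":0,"az":0,"jaw":1},{"tx":-0.0139,"ty":0.0455,"tz":0,"ax":0,"ay":0,"az":0,"jaw":1},{"tx":-0.0139,"ty":0.0455,"tz":0,"ax":0,"ay":0,"az":0,"jaw":1},{"tx":-0.0139,"ty":0.0455,"tz":0.02,"ax":0,"ay":0,"az":0,"jaw":1},{"tx":0,"ty":0,"tz":0.04,"ax":0,"ay":0,"az":0,"jaw":1},{"tx":0,"ty":0,"tz":0,"ax":0,"ay":0,"az":0,"jaw":1},{"tx":0,"ty":0,"tz":0,"ax":0,"ay":0,"az":0,"jaw":1}]'; python3 d.py .4815 .271 .026 180 0 -167.3
python3 - <<'E'
from h import *
S,KS,ES=cam("side");T,KT,ET=cam("top")
f=lambda I,r:cv2.resize(I[r[1]:r[3],r[0]:r[2]],(400,400),interpolation=cv2.INTER_CUBIC)
cv2.imwrite("pics/z5.png",np.hstack([f(S,(170,95,310,235)),f(T,(105,205,235,335))]))
E
```

```text
time: 17.05
ee_pos: [0.4816, 0.2711, 0.1511]
tcp_rot: [180.0, 0.1, -167.3]
wrist_force: [0.3, -0.1, -0.3]
opening: 0.0852
grasp_force: 0.0
rotvec [0.0322 0.0926 0.0043] | 0.09810050692797495 trans in now-frame [ 0.0003 -0.0001  0.1251] in target-frame [ 0.0001 -0.0001  0.1251]
```

View pics/z5.png

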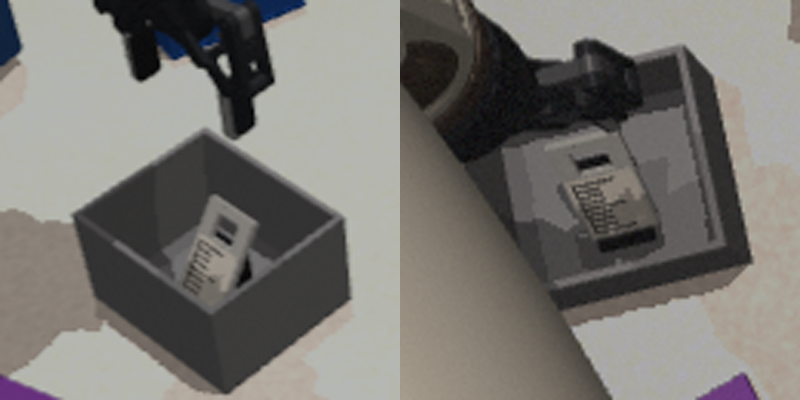

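The open fingers, at about (145,65) and (238,120) in the left crop, straddle the plate, whose hole is at (232,230). The box mouth is clear. Descending.

```bash
python3 -m handwheel '[{"tx":0,"ty":0,"tz":0.02,"ax":0,"ay":0,"az":0,"jaw":1},{"tx":0,"ty":0,"tz":0.025,"ax":0,"ay":0,"az":0,"jaw":1},{"tx":0,"ty":0,"tz":0.025,"ax":0,"ay":0,"az":0,"jaw":1},{"tx":0,"ty":0,"tz":0.02,"ax":0,"ay":0,"az":0,"jaw":1},{"tx":0,"ty":0,"tz":0.015,"ax":0,"ay":0,"az":0,"jaw":1},{"tx":0,"ty":0,"tz":0.01,"ax":0,"ay":0,"az":0,"jaw":1},{"tx":0,"ty":0,"tz":0.007,"ax":0,"ay":0,"az":0,"jaw":1},{"tx":0,"ty":0,"tz":0.003,"ax":0,"ay":0,"az":0,"jaw":1},{"tx":0,"ty":0,"tz":0,"ax":0,"ay":0,"az":0,"jaw":1},{"tx":0,"ty":0,"tz":0,"ax":0,"ay":0,"az":0,"jaw":1}]' 30; python3 -m handwheel '[{"tx":0,"ty":0,"tz":0,"ax":0,"ay":0,"az":0,"jaw":-1},{"tx":0,"ty":0,"tz":0,"ax":0,"ay":0,"az":0,"jaw":-1},{"tx":0,"ty":0,"tz":0,"ax":0,"ay":0,"az":0,"jaw":-1},{"tx":0,"ty":0,"tz":0,"ax":0,"ay":0,"az":0,"jaw":-1},{"tx":0,"ty":0,"tz":0,"ax":0,"ay":0,"az":0,"jaw":-1},{"tx":0,"ty":0,"tz":0,"ax":0,"ay":0,"az":0,"jaw":-1},{"tx":0,"ty":0,"tz":0,"ax":0,"ay":0,"az":0,"jaw":-1},{"tx":0,"ty":0,"tz":0,"ax":0,"ay":0,"az":0,"jaw":-1},{"tx":0,"ty":0,"tz":0,"ax":0,"ay":0,"az":0,"jaw":-1},{"tx":0,"ty":0,"tz":0,"ax":0,"ay":0,"az":0,"jaw":-1}]' 50
```

```text
time: 18.4
ee_pos: [0.4816, 0.2715, 0.0251]
tcp_rot: [180.0, 0.1, -167.3]
wrist_force: [-0.1, -0.3, -0.0]
opening: 0.0853
grasp_force: 0.0
time: 19.65
ee_pos: [0.4813, 0.2714, 0.0248]
tcp_rot: [180.0, 0.0, -167.3]
wrist_force: [-2.9, -1.6, 4.4]
opening: 0.044
grasp_force: 50.8
```

```bash
python3 -m handwheel '[{"tx":0,"ty":0,"tz":-0.003,"ax":0,"ay":0,"az":0,"jaw":-1},{"tx":0,"ty":0,"tz":-0.01,"ax":0,"ay":0,"az":0,"jaw":-1},{"tx":0,"ty":0,"tz":-0.02,"ax":0,"ay":0,"az":0,"jaw":-1},{"tx":0,"ty":0,"tz":-0.03,"ax":0,"ay":0,"az":0,"jaw":-1},{"tx":0,"ty":0,"tz":-0.03,"ax":0,"ay":0,"az":0,"jaw":-1},{"tx":0,"ty":0,"tz":-0.03,"ax":0,"ay":0,"az":0,"jaw":-1},{"tx":0,"ty":0,"tz":-0.03,"ax":0,"ay":0,"az":0,"jaw":-1},{"tx":0,"ty":0,"tz":-0.02,"ax":0,"ay":0,"az":0,"jaw":-1},{"tx":0,"ty":0,"tz":0,"ax":0,"ay":0,"az":0,"jaw":-1},{"tx":0,"ty":0,"tz":0,"ax":0,"ay":0,"az":0,"jaw":-1}]'; python3 d.py .5902 .0602 .147 180 35 173.6
```

```text
time: 20.9
ee_pos: [0.4812, 0.2712, 0.1968]
tcp_rot: [180.0, -0.0, -167.3]
wrist_force: [0.7, -0.4, -0.8]
opening: 0.0443
grasp_force: 50.9
rotvec [  5.8475 -34.6851  18.5436] | 39.76321599443724 trans in now-frame [-0.0598 -0.2299  0.0498] in target-frame [-0.0795 -0.1976  0.1164]
```

```bash
python3 -m handwheel '[{"tx":0,"ty":0,"tz":0,"ax":1.17,"ay":-6.94,"az":3.71,"jaw":-1},{"tx":0,"ty":0,"tz":0,"ax":1.17,"ay":-6.94,"az":3.71,"jaw":-1},{"tx":0,"ty":0,"tz":0,"ax":1.17,"ay":-6.94,"az":3.71,"jaw":-1},{"tx":0,"ty":0,"tz":0,"ax":1.17,"ay":-6.94,"az":3.71,"jaw":-1},{"tx":0,"ty":0,"tz":0,"ax":1.17,"ay":-6.94,"az":3.71,"jaw":-1},{"tx":-0.005,"ty":-0.013,"tz":0.007,"ax":0,"ay":0,"az":0,"jaw":-1},{"tx":-0.01,"ty":-0.025,"tz":0.015,"ax":0,"ay":0,"az":0,"jaw":-1},{"tx":-0.012,"ty":-0.03,"tz":0.0175,"ax":0,"ay":0,"az":0,"jaw":-1},{"tx":-0.012,"ty":-0.03,"tz":0.0175,"ax":0,"ay":0,"az":0,"jaw":-1},{"tx":-0.012,"ty":-0.03,"tz":0.0175,"ax":0,"ay":0,"az":0,"jaw":-1}]'; python3 -m handwheel '[{"tx":-0.012,"ty":-0.03,"tz":0.0175,"ax":0,"ay":0,"az":0,"jaw":-1},{"tx":-0.01,"ty":-0.025,"tz":0.015,"ax":0,"ay":0,"az":0,"jaw":-1},{"tx":-0.0065,"ty":-0.0146,"tz":0.0094,"ax":0,"ay":0,"az":0,"jaw":-1},{"tx":0,"ty":0,"tz":0,"ax":0,"ay":0,"az":0,"jaw":-1},{"tx":0,"ty":0,"tz":0,"ax":0,"ay":0,"az":0,"jaw":-1},{"tx":0,"ty":0,"tz":0,"ax":0,"ay":0,"az":0,"jaw":-1},{"tx":0,"ty":0,"tz":0,"ax":0,"ay":0,"az":0,"jaw":-1},{"tx":0,"ty":0,"tz":0,"ax":0,"ay":0,"az":0,"jaw":-1},{"tx":0,"ty":0,"tz":0,"ax":0,"ay":0,"az":0,"jaw":-1},{"tx":0,"ty":0,"tz":0,"ax":0,"ay":0,"az":0,"jaw":-1}]'; python3 d.py .5902 .0602 .147 180 35 173.6
python3 - <<'E'
from h import *
S,KS,ES=cam("side");T,KT,ET=cam("top")
cv2.imwrite("pics/S6.png",S);cv2.imwrite("pics/T6.png",T)
f=lambda I,r:cv2.resize(I[r[1]:r[3],r[0]:r[2]],(400,500),interpolation=cv2.INTER_CUBIC)
cv2.imwrite("pics/z6.png",np.hstack([f(S,(318,120,414,240)),f(T,(230,100,326,220))]))
E
```

```text
time: 22.15
ee_pos: [0.5515, 0.1328, 0.165]
tcp_rot: [180.0, 35.0, 173.6]
wrist_force: [-0.3, 0.6, -0.5]
opening: 0.044
grasp_force: 51.1
time: 23.4
ee_pos: [0.5903, 0.0604, 0.1479]
tcp_rot: [180.0, 35.1, 173.6]
wrist_force: [-0.7, -1.1, -0.8]
opening: 0.044
grasp_force: 51.1
rotvec [ 0.0263  0.0536 -0.0113] | 0.06078133717879483 trans in now-frame [ 0.0006 -0.0002  0.0007] in target-frame [ 0.0006 -0.0002  0.0007]
```

View pics/z6.png

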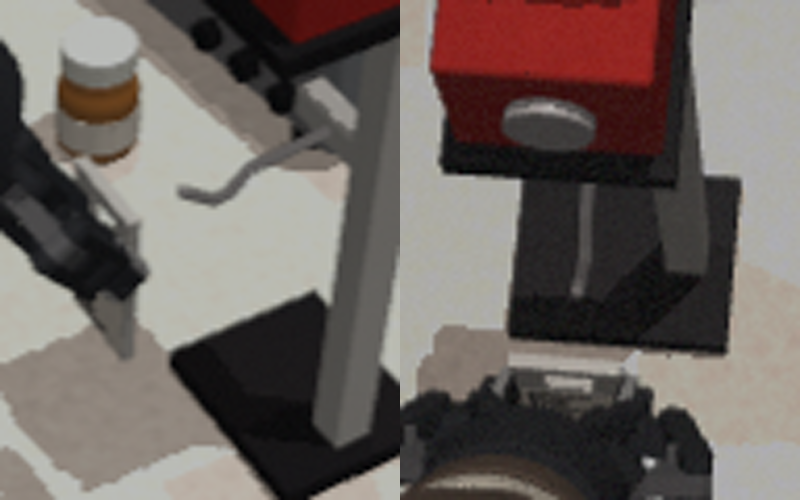

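The side crop shows the plate standing upright in the fingers, top corners at about (80,164) and (140,220), lower corner (128,358), with the hook tip at (182,190). The top crop has the plate's top edge at (510–638,354), centred on the hook tip (577,292).

```bash
python3 - <<'E'
from h import *
np.set_printoptions(precision=4,suppress=True)
_,KS,ES=cam("side");_,KT,ET=cam("top"); k=96/400
s=lambda x,y:(318+x*k,120+y*k); t=lambda x,y:(230+(x-400)*k,100+y*k)
A,B=[tri((KS,ES,a),(KT,ET,b)) for a,b in((s(82,163),t(510,353)),(s(140,218),t(638,352)))]
print(A,B); M=(A[0]+B[0])/2; e=B[0]-A[0]; print("mid",M,np.linalg.norm(e),"yaw",np.degrees(np.arctan2(e[1],e[0]))+90)
# top view corners at expected z .2
P,Q=[onz(KT,ET,t(*p),.2) for p in((510,353),(638,352))];print("top@.2",P,Q,(P+Q)/2)
print("expected back-top corners px", [ (np.array(proj(KS,ES,np.array([.5774,.0616,.2])+.003*np.array([.994,-.11,0])+y*np.array([.11,.994,0])))-(318,120))/k for y in(.023,-.023)],
 [ (np.array(proj(KT,ET,np.array([.5774,.0616,.2])+.003*np.array([.994,-.11,0])+y*np.array([.11,.994,0])))-(230,100))/k+(400,0) for y in(.023,-.023)])
u=np.array([.994,-.11,0]);v=np.array([.11,.994,0]);H=np.array([.637,.055,.17])
for x,z in((-20,12),(-4,0),(4,0),(14,10),(58,14)): 
    X=H+u*x/1e3+np.array([0,0,z/1e3]); print(x,(proj(KS,ES,X)-(318,120))/k,(proj(KT,ET,X)-(230,100))/k+(400,0))
E
```

```text
(array([0.5833, 0.0837, 0.1997]), np.float64(0.00212665484026911)) (array([0.5759, 0.0311, 0.2126]), np.float64(0.0055984977497969554))
mid [0.5796 0.0574 0.2062] 0.05467797743224208 yaw -8.041730105903241
top@.2 [0.5843 0.0832 0.2   ] [0.5827 0.0307 0.2   ] [0.5835 0.057  0.2   ]
expected back-top corners px [array([ 82.9218, 161.4369]), array([138.408 , 226.2448])] [array([507.8383, 356.2078]), array([619.5692, 364.0076])]
-20 [182.67   195.2883] [576.1987 289.3769]
-4 [212.2455 203.1546] [582.3113 263.3642]
4 [227.5551 196.9856] [584.032 245.716]
14 [248.1734 172.4012] [584.0607 215.1493]
58 [331.9915 132.3659] [592.6835 114.8374]
```

```bash
python3 -m handwheel '[{"tx":-0.0041,"ty":0,"tz":0.0029,"ax":0,"ay":0,"az":0,"jaw":-1},{"tx":-0.0066,"ty":0,"tz":0.0046,"ax":0,"ay":0,"az":0,"jaw":-1},{"tx":-0.0066,"ty":0,"tz":0.0046,"ax":0,"ay":0,"az":0,"jaw":-1},{"tx":-0.0066,"ty":0,"tz":0.0046,"ax":0,"ay":0,"az":0,"jaw":-1},{"tx":-0.0041,"ty":0,"tz":0.0029,"ax":0,"ay":0,"az":0,"jaw":-1},{"tx":-0.0041,"ty":0,"tz":0.0029,"ax":0,"ay":0,"az":0,"jaw":-1},{"tx":-0.0033,"ty":0,"tz":0.0023,"ax":0,"ay":0,"az":0,"jaw":-1},{"tx":0,"ty":0,"tz":0,"ax":0,"ay":0,"az":0,"jaw":-1},{"tx":0,"ty":0,"tz":0,"ax":0,"ay":0,"az":0,"jaw":-1},{"tx":0,"ty":0,"tz":0,"ax":0,"ay":0,"az":0,"jaw":-1}]'; python3 - <<'E'
from h import *
S,KS,ES=cam("side");T,KT,ET=cam("top")
f=lambda I,r:cv2.resize(I[r[1]:r[3],r[0]:r[2]],(400,500),interpolation=cv2.INTER_CUBIC)
cv2.imwrite("pics/z7.png",np.hstack([f(S,(318,120,414,240)),f(T,(230,100,326,220))]))
E
```

```text
time: 24.85
ee_pos: [0.6332, 0.0555, 0.148]
tcp_rot: [180.0, 35.1, 173.6]
wrist_force: [-0.1, 0.6, 0.1]
opening: 0.0442
grasp_force: 51.1
```

View pics/z7.png

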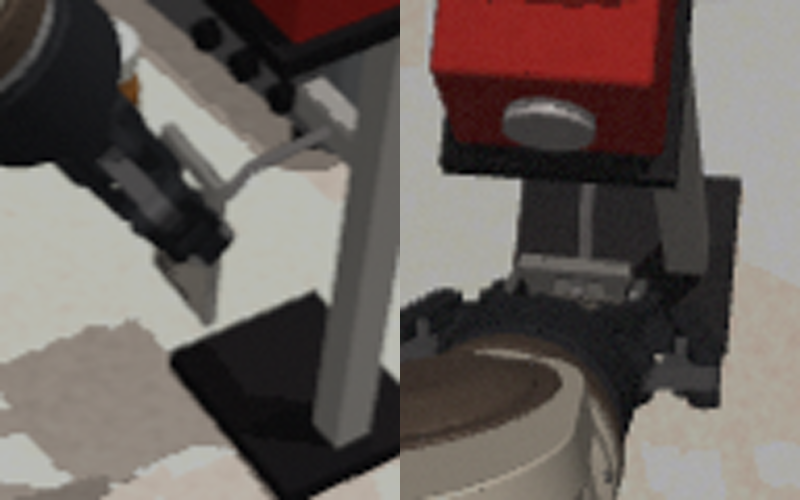

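The side crop shows the hook's bar emerging behind the plate at about (225,190), with no tip visible beside it. The top crop has the plate's top edge centred at (575,262) on the hook line (582). There is no contact force, so the tip is in the hole. Advancing to the seat and lowering.

```bash
python3 -m handwheel '[{"tx":-0.0041,"ty":0,"tz":0.0029,"ax":0,"ay":0,"az":0,"jaw":-1},{"tx":-0.0041,"ty":0,"tz":0.0029,"ax":0,"ay":0,"az":0,"jaw":-1},{"tx":-0.0041,"ty":0,"tz":0.0029,"ax":0,"ay":0,"az":0,"jaw":-1},{"tx":-0.0014,"ty":0,"tz":0.0009,"ax":0,"ay":0,"az":0,"jaw":-1},{"tx":0,"ty":0,"tz":0,"ax":0,"ay":0,"az":0,"jaw":-1},{"tx":0.0023,"ty":0,"tz":0.0033,"ax":0,"ay":0,"az":0,"jaw":-1},{"tx":0.0023,"ty":0,"tz":0.0033,"ax":0,"ay":0,"az":0,"jaw":-1},{"tx":0.0023,"ty":0,"tz":0.0033,"ax":0,"ay":0,"az":0,"jaw":-1},{"tx":0.0018,"ty":0,"tz":0.0025,"ax":0,"ay":0,"az":0,"jaw":-1},{"tx":0,"ty":0,"tz":0,"ax":0,"ay":0,"az":0,"jaw":-1}]'; python3 -m handwheel '[{"tx":0.0003,"ty":0,"tz":0.0004,"ax":0,"ay":0,"az":0,"jaw":-1},{"tx":0.0003,"ty":0,"tz":0.0004,"ax":0,"ay":0,"az":0,"jaw":-1},{"tx":0,"ty":0,"tz":0,"ax":0,"ay":0,"az":0,"jaw":-1},{"tx":0,"ty":0,"tz":0,"ax":0,"ay":0,"az":0,"jaw":-1},{"tx":0,"ty":0,"tz":0,"ax":0,"ay":0,"az":0,"jaw":-1},{"tx":0,"ty":0,"tz":0,"ax":0,"ay":0,"az":0,"jaw":-1},{"tx":0,"ty":0,"tz":0,"ax":0,"ay":0,"az":0,"jaw":-1},{"tx":0,"ty":0,"tz":0,"ax":0,"ay":0,"az":0,"jaw":-1},{"tx":0,"ty":0,"tz":0,"ax":0,"ay":0,"az":0,"jaw":-1},{"tx":0,"ty":0,"tz":0,"ax":0,"ay":0,"az":0,"jaw":-1}]'
```

```text
time: 26.2
ee_pos: [0.6502, 0.0536, 0.1335]
tcp_rot: [179.9, 35.1, 173.6]
wrist_force: [0.7, 0.3, -0.6]
opening: 0.0437
grasp_force: 56.5
time: 27.45
ee_pos: [0.6499, 0.0536, 0.1318]
tcp_rot: [180.0, 35.1, 173.6]
wrist_force: [0.3, 0.7, -1.1]
opening: 0.0438
grasp_force: 56.5
```

```bash
python3 -m handwheel '[{"tx":0.0006,"ty":0,"tz":0.0008,"ax":0,"ay":0,"az":0,"jaw":-1},{"tx":0.0006,"ty":0,"tz":0.0008,"ax":0,"ay":0,"az":0,"jaw":-1},{"tx":0,"ty":0,"tz":0,"ax":0,"ay":0,"az":0,"jaw":-1},{"tx":0,"ty":0,"tz":0,"ax":0,"ay":0,"az":0,"jaw":-1},{"tx":0,"ty":0,"tz":0,"ax":0,"ay":0,"az":0,"jaw":-1},{"tx":0,"ty":0,"tz":0,"ax":0,"ay":0,"az":0,"jaw":-1},{"tx":0,"ty":0,"tz":0,"ax":0,"ay":0,"az":0,"jaw":-1},{"tx":0,"ty":0,"tz":0,"ax":0,"ay":0,"az":0,"jaw":-1},{"tx":0,"ty":0,"tz":0,"ax":0,"ay":0,"az":0,"jaw":-1},{"tx":0,"ty":0,"tz":0,"ax":0,"ay":0,"az":0,"jaw":-1}]'; python3 -m handwheel '[{"tx":0.0006,"ty":0,"tz":0.0008,"ax":0,"ay":0,"az":0,"jaw":-1},{"tx":0,"ty":0,"tz":0,"ax":0,"ay":0,"az":0,"jaw":-1},{"tx":0,"ty":0,"tz":0,"ax":0,"ay":0,"az":0,"jaw":-1},{"tx":0,"ty":0,"tz":0,"ax":0,"ay":0,"az":0,"jaw":-1},{"tx":0,"ty":0,"tz":0,"ax":0,"ay":0,"az":0,"jaw":-1},{"tx":0,"ty":0,"tz":0,"ax":0,"ay":0,"az":0,"jaw":-1},{"tx":0,"ty":0,"tz":0,"ax":0,"ay":0,"az":0,"jaw":-1},{"tx":0,"ty":0,"tz":0,"ax":0,"ay":0,"az":0,"jaw":-1},{"tx":0,"ty":0,"tz":0,"ax":0,"ay":0,"az":0,"jaw":-1},{"tx":0,"ty":0,"tz":0,"ax":0,"ay":0,"az":0,"jaw":-1}]'
```

```text
time: 28.7
ee_pos: [0.6498, 0.0536, 0.1298]
tcp_rot: [180.0, 35.1, 173.6]
wrist_force: [-0.6, 0.5, -0.1]
opening: 0.0439
grasp_force: 56.5
time: 29.95
ee_pos: [0.6498, 0.0536, 0.1288]
tcp_rot: [180.0, 35.1, 173.6]
wrist_force: [-0.3, -0.3, 0.3]
opening: 0.0439
grasp_force: 56.7
```

```bash
python3 -m handwheel '[{"tx":0.0006,"ty":0,"tz":0.0008,"ax":0,"ay":0,"az":0,"jaw":-1},{"tx":0,"ty":0,"tz":0,"ax":0,"ay":0,"az":0,"jaw":-1},{"tx":0,"ty":0,"tz":0,"ax":0,"ay":0,"az":0,"jaw":-1},{"tx":0,"ty":0,"tz":0,"ax":0,"ay":0,"az":0,"jaw":-1},{"tx":0,"ty":0,"tz":0,"ax":0,"ay":0,"az":0,"jaw":-1},{"tx":0,"ty":0,"tz":0,"ax":0,"ay":0,"az":0,"jaw":-1},{"tx":0,"ty":0,"tz":0,"ax":0,"ay":0,"az":0,"jaw":-1},{"tx":0,"ty":0,"tz":0,"ax":0,"ay":0,"az":0,"jaw":-1},{"tx":0,"ty":0,"tz":0,"ax":0,"ay":0,"az":0,"jaw":-1},{"tx":0,"ty":0,"tz":0,"ax":0,"ay":0,"az":0,"jaw":-1}]'; python3 -m handwheel '[{"tx":0.0006,"ty":0,"tz":0.0008,"ax":0,"ay":0,"az":0,"jaw":-1},{"tx":0,"ty":0,"tz":0,"ax":0,"ay":0,"az":0,"jaw":-1},{"tx":0,"ty":0,"tz":0,"ax":0,"ay":0,"az":0,"jaw":-1},{"tx":0,"ty":0,"tz":0,"ax":0,"ay":0,"az":0,"jaw":-1},{"tx":0,"ty":0,"tz":0,"ax":0,"ay":0,"az":0,"jaw":-1},{"tx":0,"ty":0,"tz":0,"ax":0,"ay":0,"az":0,"jaw":-1},{"tx":0,"ty":0,"tz":0,"ax":0,"ay":0,"az":0,"jaw":-1},{"tx":0,"ty":0,"tz":0,"ax":0,"ay":0,"az":0,"jaw":-1},{"tx":0,"ty":0,"tz":0,"ax":0,"ay":0,"az":0,"jaw":-1},{"tx":0,"ty":0,"tz":0,"ax":0,"ay":0,"az":0,"jaw":-1}]';python3 - <<'E'
from h import *
S,KS,ES=cam("side");T,KT,ET=cam("top")
f=lambda I,r:cv2.resize(I[r[1]:r[3],r[0]:r[2]],(400,500),interpolation=cv2.INTER_CUBIC)
cv2.imwrite("pics/z8.png",np.hstack([f(S,(342,130,406,210)),f(T,(230,100,326,220))]))
E
```

```text
time: 31.2
ee_pos: [0.6499, 0.0536, 0.128]
tcp_rot: [180.0, 35.1, 173.6]
wrist_force: [-0.5, 0.7, 4.6]
opening: 0.044
grasp_force: 56.9
time: 32.45
ee_pos: [0.6502, 0.0536, 0.1278]
tcp_rot: [179.9, 35.1, 173.6]
wrist_force: [-3.0, -0.9, 7.3]
opening: 0.044
grasp_force: 57.6
```

View pics/z8.png

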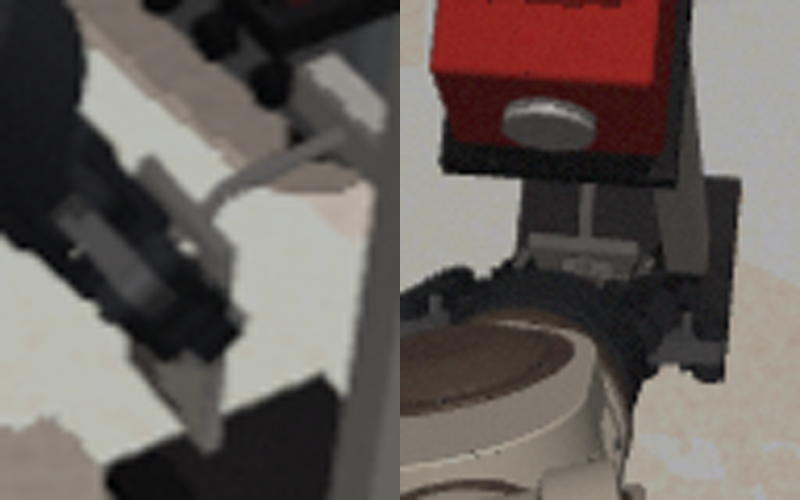

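Contact came at TCP z 0.128, exactly where the eye should sit on the bar (0.173). The side crop shows the hook emerging from behind the plate at about (210,205), under the top bar. The top crop has the plate centred on the hook line. Releasing.

```bash
python3 -m handwheel '[{"tx":-0.0003,"ty":0,"tz":-0.0005,"ax":0,"ay":0,"az":0,"jaw":-1},{"tx":0,"ty":0,"tz":0,"ax":0,"ay":0,"az":0,"jaw":0.3},{"tx":0,"ty":0,"tz":0,"ax":0,"ay":0,"az":0,"jaw":0.6},{"tx":0,"ty":0,"tz":0,"ax":0,"ay":0,"az":0,"jaw":1},{"tx":0,"ty":0,"tz":0,"ax":0,"ay":0,"az":0,"jaw":1},{"tx":0,"ty":0,"tz":0,"ax":0,"ay":0,"az":0,"jaw":1},{"tx":0,"ty":0,"tz":0,"ax":0,"ay":0,"az":0,"jaw":1},{"tx":0,"ty":0,"tz":0,"ax":0,"ay":0,"az":0,"jaw":1},{"tx":0,"ty":0,"tz":0,"ax":0,"ay":0,"az":0,"jaw":1},{"tx":0,"ty":0,"tz":0,"ax":0,"ay":0,"az":0,"jaw":1}]'; python3 -m handwheel '[{"tx":0,"ty":0,"tz":-0.01,"ax":0,"ay":0,"az":0,"jaw":1},{"tx":0,"ty":0,"tz":-0.015,"ax":0,"ay":0,"az":0,"jaw":1},{"tx":0,"ty":0,"tz":-0.02,"ax":0,"ay":0,"az":0,"jaw":1},{"tx":0,"ty":0,"tz":-0.03,"ax":0,"ay":0,"az":0,"jaw":1},{"tx":0,"ty":0,"tz":-0.03,"ax":0,"ay":0,"az":0,"jaw":1},{"tx":0,"ty":0,"tz":-0.03,"ax":0,"ay":0,"az":0,"jaw":1},{"tx":0,"ty":0,"tz":-0.02,"ax":0,"ay":0,"az":0,"jaw":1},{"tx":0,"ty":0,"tz":0,"ax":0,"ay":0,"az":0,"jaw":1},{"tx":0,"ty":0,"tz":0,"ax":0,"ay":0,"az":0,"jaw":1},{"tx":0,"ty":0,"tz":0,"ax":0,"ay":0,"az":0,"jaw":1}]';python3 - <<'E'
from h import *
S,KS,ES=cam("side");T,KT,ET=cam("top")
f=lambda I,r:cv2.resize(I[r[1]:r[3],r[0]:r[2]],(400,500),interpolation=cv2.INTER_CUBIC)
cv2.imwrite("pics/z9.png",np.hstack([f(S,(342,130,406,210)),cv2.resize(S[:,:],(400,500))]))
E
```

```text
time: 33.8
ee_pos: [0.6497, 0.0536, 0.1274]
tcp_rot: [180.0, 35.1, 173.6]
wrist_force: [0.4, 0.8, 0.1]
opening: 0.0855
grasp_force: 0.0
time: 35.05
ee_pos: [0.5611, 0.0633, 0.253]
tcp_rot: [-180.0, 35.0, 173.6]
wrist_force: [-0.7, 0.2, -0.4]
opening: 0.0853
grasp_force: 0.0
```

View pics/z9.png

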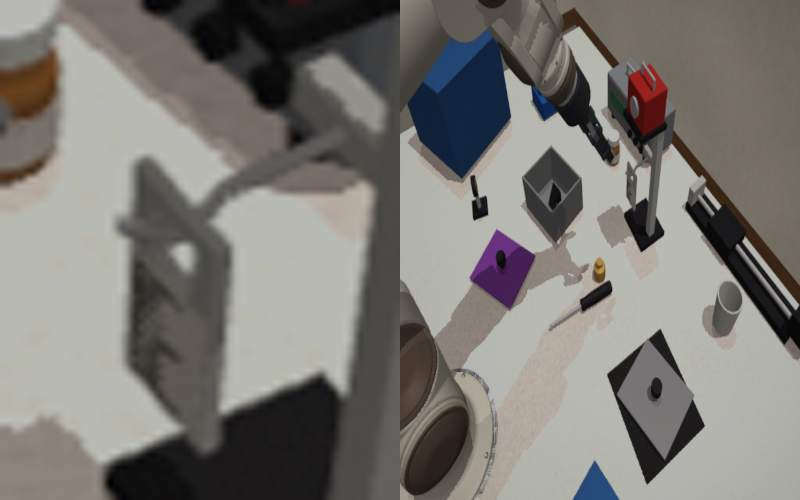

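The plate hangs upright on the hook, which comes through its hole at about (180,235) with the graduated face outward. The lid lies flat on the mat, the bystanders are in place and the gripper is clear.

```bash
python3 -m handwheel '[{"tx":0,"ty":0,"tz":0,"ax":0,"ay":0,"az":0,"jaw":1},{"tx":0,"ty":0,"tz":0,"ax":0,"ay":0,"az":0,"jaw":1},{"tx":0,"ty":0,"tz":0,"ax":0,"ay":0,"az":0,"jaw":1},{"tx":0,"ty":0,"tz":0,"ax":0,"ay":0,"az":0,"jaw":1},{"tx":0,"ty":0,"tz":0,"ax":0,"ay":0,"az":0,"jaw":1},{"tx":0,"ty":0,"tz":0,"ax":0,"ay":0,"az":0,"jaw":1},{"tx":0,"ty":0,"tz":0,"ax":0,"ay":0,"az":0,"jaw":1},{"tx":0,"ty":0,"tz":0,"ax":0,"ay":0,"az":0,"jaw":1},{"tx":0,"ty":0,"tz":0,"ax":0,"ay":0,"az":0,"jaw":1},{"tx":0,"ty":0,"tz":0,"ax":0,"ay":0,"az":0,"jaw":1}]' >/dev/null; python3 -c "from workcell import workorder; print(workorder.job_done())"
```

```text
the job is handed in; nothing more can be done
None
```

The job is handed in at about 36 s of the 67 s allowed (no verdict came back): the last picture shows the lid flat, knob up, mid-mat and the plate hanging on the hook, graduated face outward, with the gripper clear.

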